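# Free the sagging bolt of the drying pen and hold its gate ajar

## Task

Open the gate of the little wooden drying pen so that a colleague can reach the dishes: its steel bolt has sagged in its worn guides and its hooked nose hangs behind the bent-up lip of the keeper, so lift the bolt by its knob while it is still home, draw it lifted back out of the keeper with the gate still shut, then swing the gate towards you. The gate springs shut by itself, so finish while still holding it with the gripper, standing still about 25 degrees open, with the bolt drawn back. Do not shift the dishes in the pen or the jar, stamp and pot that stand about the table.

Things in the scene. Friction and masses are not known exactly. Their poses are not given: they have to be found in the camera images.
- pen: low open-topped pen of light wood, fixed to the table: base 170 (x) x 325 (y) x 12 mm, four posts 130 mm high, low rails on three sides, a gate in the side facing the robot (-x). Origin: centre of its underside, on the table; +x away from the robot, +y left along the shut gate, z up. Hinge line at x -70, y +130; shut gate 225 mm long from there to -y, 15 thick, top edge 105 mm high
- gate (a joint): angle of the gate, rad: 0 shut, up to 1.2; grows as its free (right, -y) end swings towards the robot, clockwise seen from above. A spring closes it: 0.15 N m when shut, 0.26 N m at 0.44 rad (about 2 to 3 N at the drawn knob)
- gate_hinge (a point): point on the gate's vertical hinge line, 90 mm above the table; its axes turn with the gate: y runs along the gate towards the hinge side (the way the bolt draws), x is square to the gate, pointing into the pen when shut, z up
- knob (a point): centre of the bolt's black upright round knob, 18 mm in diameter, 29 mm tall (from 15 below to 14 above this point), on an 8 mm stem rising from the bolt; 139 mm above the table when the bolt sags, 34 above the gate's top edge; 22 mm in front of the gate's middle plane and, bolt home, 145 mm along the gate from the hinge. Free all round: pinch from above. Axes as the gate's
- bolt (a joint): how far the bolt is drawn along the gate towards the hinge, m: 0 home, 0.050 fully drawn; starts at 0 to 0.003. About 1 N of friction. Unless the bolt is lifted the keeper's lip stops its nose at about 0.006; lifted, the nose is clear of the keeper from 0.024 on, and only then can the gate swing
- bolt_lift (a joint): how far the bolt is raised in its tall guides, m: 0 sagging (it falls back there by its weight, 0.14 kg), 0.018 the top of the guides. From 0.010 the nose clears the lip
- bolt_nose (a point): underside of the bolt's hooked nose, a steel block 10 mm long, 12 mm wide and 21 mm tall at the bolt's right end, 108 mm from the knob, reaching 16 mm below the bolt's axis; the rod is 10 mm thick
- keeper_lip (a point): top edge of the keeper's lip, on its side towards the gate, bent up 14 mm from its sole and leaning 10 degrees towards the nose. The keeper is a steel loop on the front of the right front post, 30 mm long along the gate, with a front cheek (a window in it shows the nose) and a bridge 36 mm above the lip
- drying_dish_0: round paste dish 49 mm across, 17 mm tall, in the pen; origin under its centre
- drying_dish_1: round paste dish 49 mm across, 17 mm tall, in the pen; origin under its centre
- drying_dish_2: round paste dish 51 mm across, 15 mm tall, in the pen; origin under its centre
- cream_jar: white screw-top jar 48 mm across, 46 mm tall, standing beside the pen; origin under its centre; to be left alone
- stamp: wooden stamp block with a red rubber face 50 x 52 x 27 mm beside the pen; origin under its centre; to be left alone
- frost_pot_b: clear pot 50 mm across, 38 mm tall, beside the pen; origin under its centre; to be left alone

How it is judged:
On the way, in this order (a step that is already met when the one before it is completed fails the run):
1. the bolt is lifted (10 mm or more) while it is still home (value of joint bolt_lift above 0.0095 m and value of joint bolt below 0.015 m), for 0.04 s.
2. the bolt is drawn clear of the keeper with the gate still shut (value of joint bolt above 0.023 m and value of joint gate below 0.12 rad), for 0.02 s.
At the end, for the whole second after the job is handed in: The gripper's fingers still hold the gate (by the bolt's knob or the gate itself, more than 0.5 N) against its spring, standing still 0.29 to 0.58 rad (17 to 33 degrees) open, the bolt drawn back by 20 mm or more, no dish or bystander moved by 20 mm or more (value of joint gate between 0.29 and 0.58 rad and velocity of joint gate between -0.05 and 0.05 rad/s and value of joint bolt above 0.02 m and contact force between the fingers and gate above 0.5 N and distance of each of drying_dish_0, drying_dish_1, drying_dish_2, cream_jar, stamp, frost_pot_b from where it was at the start of the episode below 0.02 m); the arm keeps its last pose, push and grip.
It fails at once if a dish in the pen is shifted (distance of any of drying_dish_0, drying_dish_1, drying_dish_2 from where it was at the start of the episode above 0.02 m).
It fails at once if the jar, the stamp or the pot on the table is shifted (distance of any of cream_jar, stamp, frost_pot_b from where it was at the start of the episode above 0.02 m).
It also fails if it takes over 35 s, if anything falls off the work surface, if the arm or the gripper's body presses on something with over 40 N, if the wrist force passes 120 N, or if a joint passes its speed limit or range.

## Robot

A 7-joint arm with a two-finger parallel gripper is mounted at the origin on a cart in front of the work surface, level with it; the furniture and walls round the work are solid. World frame = base frame: x ahead of the robot, y to its left, z up, the work surface at z = 0. Lengths are in m, angles in rad, forces in N, time in s.
With the tool pointing down it reaches from about 0.425 to 0.925 m from the base axis. Payload 6.8 kg.
Tool frame: the origin (TCP) lies on the front face of the gripper's body, between the roots of the fingers; the fingertips stand 73 mm ahead of it and the grasp point (between the pads) lies 54 mm ahead of it (env.nose_length is the distance from the TCP to the fingertips, in m); z points along the fingers, y is the direction in which the jaws open and shut (so a half turn about z gives the same grasp; the last joint's range is limited). The gripper opens to 85 mm and grips with 20 to 120 N. Pads are 22 mm wide; open, the fingers measure 114 mm over their backs; the gripper's body (76 mm by 85 mm) begins 54 mm behind the grasp point. The pads swing forward as they close: fully open they stand 13 mm farther back than shut.
Start: joints at [1.014, 0.477, 0.022, 1.555, -0.011, 1.109, -0.083], TCP at [0.293, -0.608, 0.304] pointing down, gripper open.
Joint ranges: [-2.96, 2.96], [-0.34, 2.1], [-1.41, 1.46], [0.24, 2.44], [-1.37, 4.51], [0.17, 1.92], [-2.96, 2.96]. Speed limits (rad/s): [2.39, 2.39, 3.14, 3.14, 3.14, 3.14, 3.14].

## Interface

Orientations are given as a unit quaternion [w, x, y, z].
In Python, from cell import env, kin, camera, calibration, job gives the robot as it stands. The module is installed in compiled form; this text tells all that it offers. Calls block until the motion is done:
- env.reach(position, orientation): joint-space move of the TCP to a pose.
- env.movel(position, velocity=0.15, rot=None, stop_force=None): straight line of the TCP; rot=None keeps the orientation; velocity is the mean speed in m/s. With stop_force (N) it stops when the force on the tool has changed by that much, and returns True; else False.
- env.goto_joints(angles): joint-space move.
- env.grip(opening, f_grip=None): finger opening in m; f_grip is the grip in N (None keeps the last); returns when the fingers have stopped.
- env.dwell(seconds).
- kin.inverse_kinematics(position, orientation): joint angles nearest the present ones, or None.
- env.get_state(): the state.
- camera(name): name is "side" or "top" or "wrist"; returns (picture, depth): 384x512x3 uint8, blue, green, red; 384x512 float32, m along the optical axis (not along the pixel's ray), 0 where there is no reading.
- calibration(name): a dict with "fx", "fy", "cx", "cy" (pixels), "rvec" (rotation vector, rad) and "tvec" (3), from world to camera coordinates, as OpenCV has them. Camera axes: x right, y down, z forward; pixel columns grow to the right and rows downward; lengths in m; the calibration is good to about 2 mm. A picture is of the moment at which its call begins: read the wrist's pose just before it. calibration takes no time and is no camera call; for the wrist camera it gives the pose at the moment of the call.
A pose or a line that the arm cannot do raises env.PlanningError and nothing moves.
- job.job_done(): hands the job in, once; it reports no verdict.
The state is a dict: "time": time; "qpos": joint angles; "joint_velocities": joint speeds; "joint_torque": joint torques, N m; "tcp_pos": TCP position; "orientation": TCP orientation; "force": force on the tool from outside, world axes, zero at the start; "torque": the same for the moment, N m; "opening": finger opening in m.
Only numpy, scipy, OpenCV 4.12 (cv2) and the standard library are available. Lean on these libraries where they do the work, as an engineer would, in place of code of your own. Each camera call takes 0.05 s, during which the arm holds its last target.

## Working session

There is one attempt and no reset: what is moved stays moved. The work goes in short steps, each a Python script; the robot and the scene stay as the last script left them, time stands still between calls to the robot, and variables do not carry over. Pictures are saved under pics/ and viewed, and the job is handed in when it is done.

```bash
mkdir -p pics; python3 - <<'E'
from cell import env,camera,calibration
import cv2,numpy as np
for n in ("side","top"):
    p,d=camera(n); cv2.imwrite(f"pics/{n}0.png",p); np.savez(f"pics/{n}0.npz",p=p,d=d)
    c=calibration(n); R=cv2.Rodrigues(np.array(c["rvec"],float))[0]; print(n,c, -R.T@np.array(c["tvec"]).ravel())
print(env.get_state())
E
```

```text
side {'fx': 383.0903775123834, 'fy': 383.0903775123834, 'cx': 258.1459853970306, 'cy': 189.62298325396912, 'rvec': array([ 0.02092881,  2.76682347, -1.43085337]), 'tvec': array([0.59867496, 0.07474471, 1.47824571])} [0.64249425 1.14812435 0.9045554 ]
top {'fx': 376.4144709469833, 'fy': 376.4144709469833, 'cx': 264.35902941225015, 'cy': 191.70001240586043, 'rvec': array([ 2.16618276, -2.19433422,  0.13922217]), 'tvec': array([0.00770546, 0.57636461, 1.18462227])} [0.45211672 0.03120203 1.23701349]
{'time': 0.1, 'qpos': array([ 1.0139007 ,  0.47773966,  0.02232168,  1.55631164, -0.01146247,
        1.10929439, -0.08307622]), 'joint_velocities': array([-1.08245897e-03, -1.70190960e-03,  2.34776401e-04, -2.49895273e-03,
        6.58890750e-04, -1.55178555e-04,  9.51021292e-05]), 'joint_torque': array([ 4.81521172e-03, -5.97752774e+01,  1.61371708e+00, -2.81950629e+01,
        1.27214834e-02,  5.08261626e-03, -1.60091247e-05]), 'tcp_pos': array([ 0.29270117, -0.6077977 ,  0.30302482]), 'orientation': array([-7.73298572e-04,  9.74919103e-01,  2.22558042e-01, -2.49404790e-04]), 'force': array([ 0.6544654 ,  0.27032368, -0.01771882]), 'torque': array([-0.00257437, -0.05142002, -0.01353435]), 'opening': 0.08511172788736314}
```

View pics/side0.png

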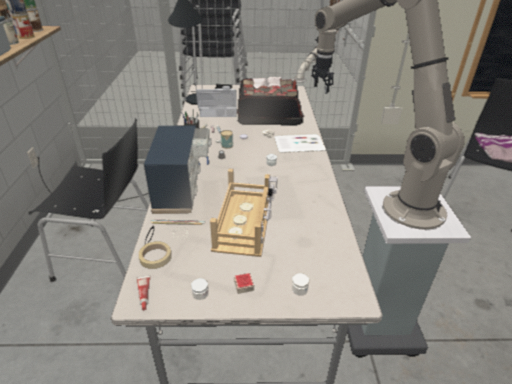

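View pics/top0.png

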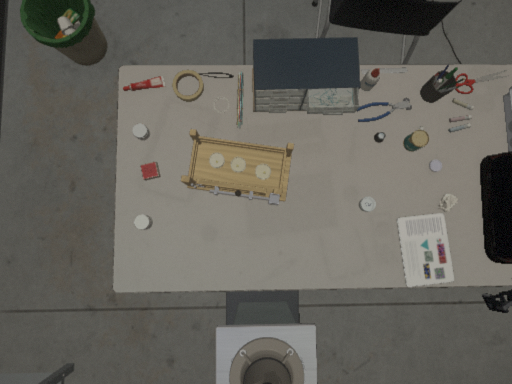

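```bash
cat > h.py <<'E'
import numpy as np,cv2
def cloud(d,c):
    v,u=np.mgrid[:d.shape[0],:d.shape[1]]
    P=np.stack([(u-c["cx"])/c["fx"]*d,(v-c["cy"])/c["fy"]*d,d],-1)
    R=cv2.Rodrigues(np.array(c["rvec"],float))[0]
    return (P-np.array(c["tvec"]).ravel())@R
E
python3 - <<'E'
from cell import calibration
from h import *
z=np.load("pics/top0.npz");W=cloud(z["d"],calibration("top"))
H=W[...,2]
crop=z["p"][120:215,170:310]; cv2.imwrite("pics/topz.png",cv2.resize(crop,None,fx=5.5,fy=5.5,interpolation=cv2.INTER_CUBIC))
for t in(.115,):
    m=((H>t)&(H<.2)&(z["d"]>0)).astype(np.uint8);m[:120]=0;m[215:]=0;m[:,:170]=0;m[:,310:]=0
    n,l,s,c=cv2.connectedComponentsWithStats(m)
    for i in range(1,n): print(s[i],W[l==i].mean(0).round(4),W[l==i].max(0).round(4),W[l==i].min(0).round(4))
s=np.load("pics/side0.npz");crop=s["p"][160:260,200:300]; cv2.imwrite("pics/sidez.png",cv2.resize(crop,None,fx=6,fy=6,interpolation=cv2.INTER_CUBIC))
W=cloud(s["d"],calibration("side"));H=W[...,2]
m=((H>.115)&(H<.2)&(s["d"]>0)).astype(np.uint8);m[:160]=0;m[260:]=0;m[:,:200]=0;m[:,300:]=0
n,l,s,c=cv2.connectedComponentsWithStats(m)
for i in range(1,n): print('side',s[i],W[l==i].mean(0).round(4),W[l==i].max(0).round(4),W[l==i].min(0).round(4))
E
```

```text
[189 129   8   8  55] [0.7473 0.2146 0.1277] [0.7582 0.2266 0.134 ] [0.7385 0.2054 0.1158]
[287 143   7   8  48] [ 0.703  -0.0762  0.1288] [ 0.7129 -0.067   0.1354] [ 0.6938 -0.0855  0.1154]
[181 175  10   8  65] [0.6081 0.2359 0.1289] [0.6189 0.249  0.1344] [0.5979 0.2233 0.1161]
[214 186   4   8  26] [0.5755 0.148  0.1184] [0.5864 0.1528 0.1219] [0.5651 0.1434 0.1154]
[269 188  13  16 151] [ 0.5544 -0.029   0.1258] [ 0.5773 -0.0106  0.1359] [ 0.5325 -0.0467  0.1182]
[235 190   6   6  33] [0.5622 0.081  0.1515] [0.5698 0.0889 0.156 ] [0.5549 0.0738 0.1332]
[249 191   4   8  27] [0.5595 0.0442 0.1183] [0.57   0.0486 0.1211] [0.5489 0.0394 0.1154]
side [228 169   6   6  34] [ 0.703  -0.0701  0.1253] [ 0.7129 -0.0609  0.1325] [ 0.694  -0.0863  0.1161]
side [265 174  13   9  77] [ 0.5554 -0.0255  0.1252] [ 0.5754 -0.0093  0.1348] [ 0.5304 -0.0481  0.1169]
side [268 188   7  11  50] [0.5619 0.0843 0.1395] [0.57   0.0946 0.1541] [0.546  0.0465 0.1163]
side [264 208   8   3  17] [0.5738 0.1474 0.1176] [0.5853 0.1543 0.1197] [0.5617 0.1414 0.116 ]
side [210 218   8   8  49] [0.7474 0.2204 0.1261] [0.7577 0.2275 0.133 ] [0.7367 0.2065 0.1151]
side [255 221   7  10  54] [0.6077 0.2421 0.1273] [0.6169 0.2534 0.1323] [0.5978 0.2241 0.115 ]
```

View pics/topz.png

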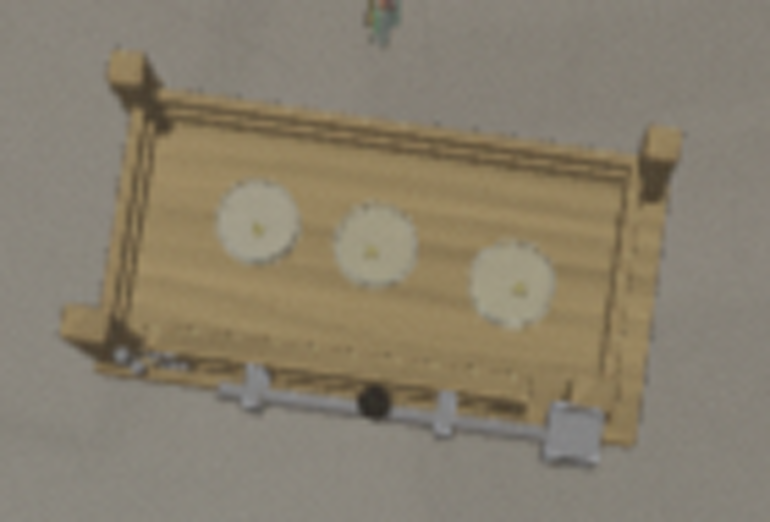

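View pics/sidez.png

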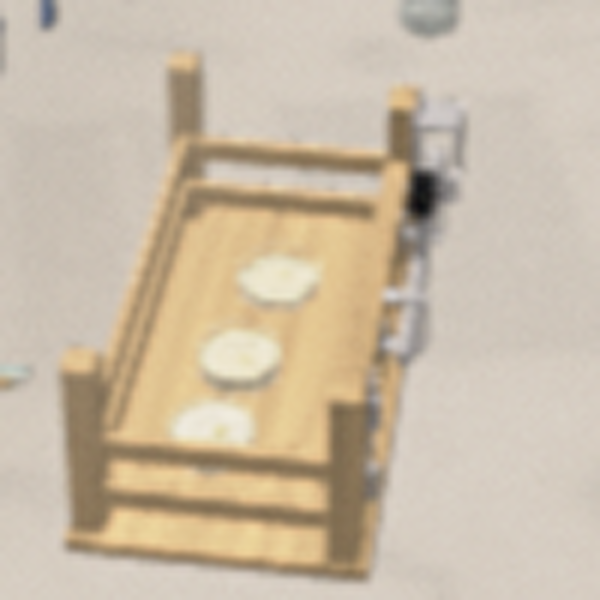

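```bash
cat >> h.py <<'E'
from scipy.spatial.transform import Rotation as Rn
YAW=-np.deg2rad(8.7)
def quat(gate=0,flip=1):
    a=YAW-gate; px=np.array([np.cos(a),np.sin(a),0])*flip; z=np.array([0,0,-1.])
    q=Rn.from_matrix(np.stack([np.cross(px,z),px,z],1)).as_quat(); return q[[3,0,1,2]]
E
python3 - <<'E'
from cell import env,kin,camera,calibration
from h import *
K=np.array([.5625,.082])
for f in(1,-1):
  for g in (0,.5):
    q=kin.inverse_kinematics([*K,.197],quat(g,f)); print(f,g,None if q is None else np.round(q,2))
E
```

```text
1 0 [ 0.17  0.49 -0.54  1.88  0.32  0.86 -0.69]
1 0.5 [ 0.12  0.47 -0.48  1.88  0.28  0.85 -1.15]
-1 0 [ 0.58  0.75 -1.19  1.86  0.79  1.1   2.08]
-1 0.5 [ 0.58  0.75 -1.19  1.86  0.79  1.1   1.58]
```

```bash
python3 - <<'E'
from cell import env,kin,camera,calibration
from h import *
K=np.array([.5625,.082])
env.reach([*K+[-.0,0],.31],quat())
env.grip(.05,30)
s=env.get_state();print(s["time"],s["tcp_pos"],s["force"],s["opening"])
c=calibration("wrist");p,d=camera("wrist");np.savez("pics/w1.npz",p=p,d=d,**c);cv2.imwrite("pics/w1.png",p)
W=cloud(d,c);H=W[...,2]
m=((H>.146)&(H<.165)&(d>0)).astype(np.uint8)
n,l,st,cc=cv2.connectedComponentsWithStats(m)
for i in range(1,n):
  if st[i][4]>15: print(st[i],cc[i],W[l==i].mean(0).round(4),W[l==i].max(0).round(4),W[l==i].min(0).round(4))
E
```

```text
3.1583 [0.56252071 0.08193244 0.30999691] [ 0.13678598  0.87404762 -0.01982728] 0.05014049932849458
[250 189  21  21 328] [260.24390244 199.24390244] [0.562  0.0796 0.153 ] [0.5705 0.0872 0.1557] [0.553  0.0697 0.146 ]
```

View pics/w1.png

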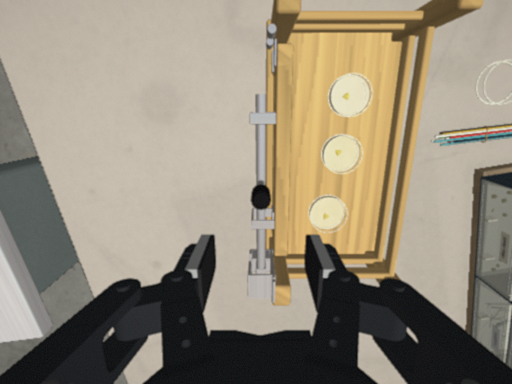

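The wrist view shows the knob at (260,199), midway between the fingers, with the bolt running vertically, so the yaw is right. I'll descend and pinch.

```bash
python3 - <<'E'
from cell import env,kin,camera,calibration
from h import *
K=np.array([.562,.0803])
env.movel([*K,.31],.1)
print(env.movel([*K,.197],.1,stop_force=8))
s=env.get_state();print(s["tcp_pos"],s["force"])
env.grip(.0,40)
s=env.get_state();print(s["time"],s["tcp_pos"],s["force"],s["opening"])
c=calibration("wrist");p,d=camera("wrist");cv2.imwrite("pics/w2.png",p)
p,d=camera("side");cv2.imwrite("pics/s2.png",cv2.resize(p[140:260,180:340],None,fx=5,fy=5,interpolation=cv2.INTER_CUBIC))
E
```

```text
False
[0.56243266 0.08046548 0.19769964] [ 0.55174886 -0.03548132 -0.35902522]
5.1417 [0.5626129  0.08031973 0.19763633] [ 0.69192301 -1.55054634  2.68692383] 0.016423926503456688
```

View pics/w2.png

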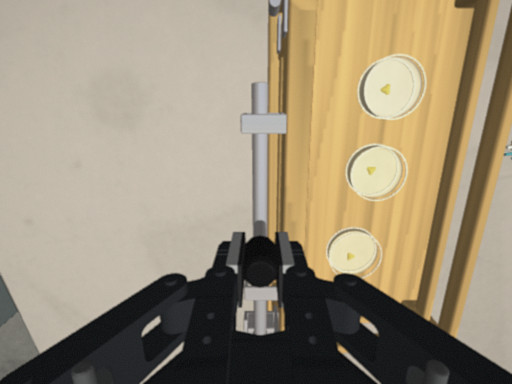

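View pics/s2.png

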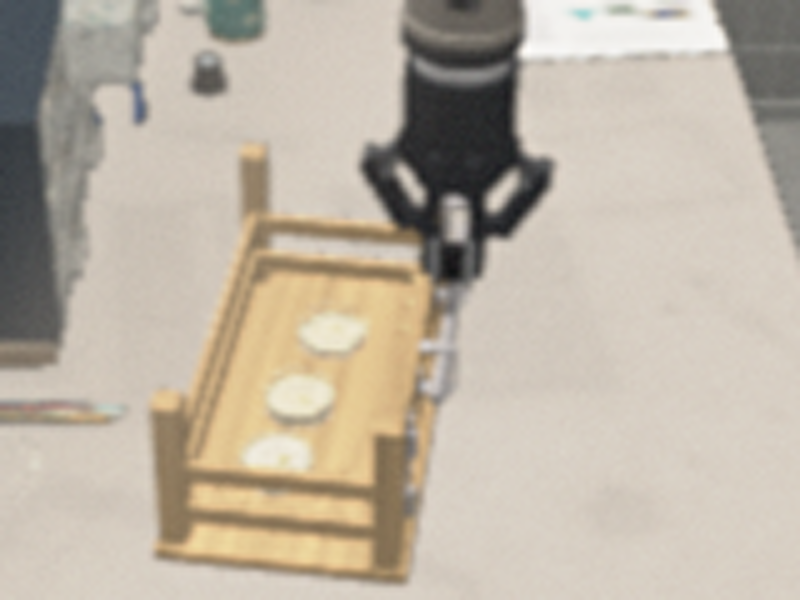

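Both pictures show the knob between the pads, at about (262,260) in the wrist view. Next I lift the bolt 14 mm while it is still home.

```bash
python3 - <<'E'
from cell import env,kin,camera,calibration
from h import *
p0=env.get_state()["tcp_pos"]
t=np.array([.5625,.0803,p0[2]+.014])
print(env.movel(t,.03,stop_force=20)); env.dwell(.2)
s=env.get_state();print(s["time"],s["tcp_pos"]-p0,s["force"],s["opening"])
p,d=camera("wrist");cv2.imwrite("pics/w3.png",p)
p,d=camera("side");cv2.imwrite("pics/s3.png",cv2.resize(p[140:260,180:340],None,fx=5,fy=5,interpolation=cv2.INTER_CUBIC))
E
```

```text
False
6.075 [-1.70789299e-04 -8.67063457e-05  1.38150942e-02] [ 1.21907637 -1.03404977 -0.6797511 ] 0.016654356888719402
```

View pics/w3.png

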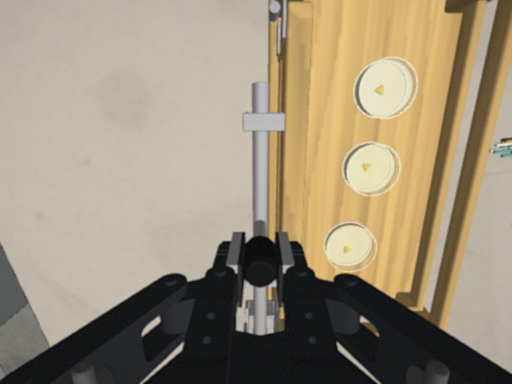

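View pics/s3.png

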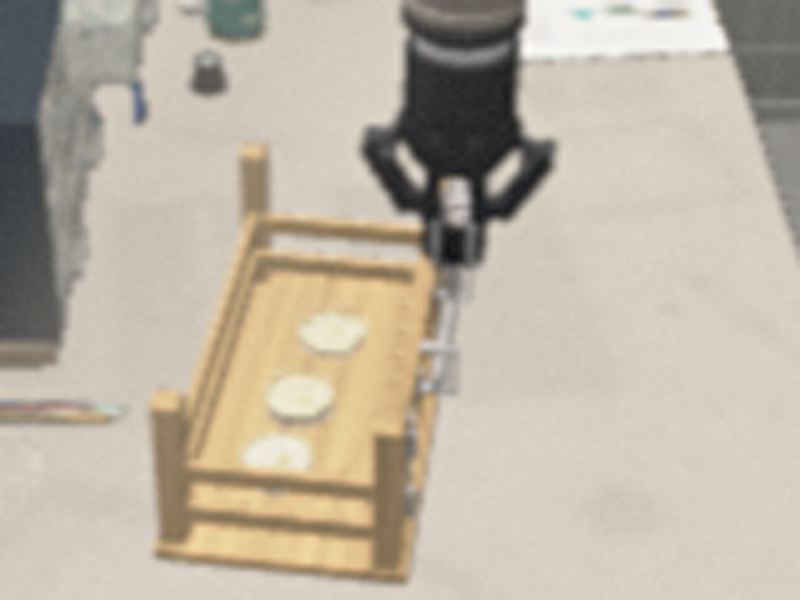

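The bolt rose with the gripper: in the wrist view the rod end stays at (260,85) while the guide at (263,121) shrank. Now I draw it.

```bash
python3 - <<'E'
from cell import env,kin,camera,calibration
from h import *
p0=env.get_state()["tcp_pos"]
yv=np.array([-np.sin(YAW),np.cos(YAW),0])
print(env.movel(p0+.036*yv,.06,stop_force=15)); env.dwell(.2)
s=env.get_state();print(s["time"],(s["tcp_pos"]-p0)@yv,s["tcp_pos"],s["force"],s["opening"])
p,d=camera("wrist");cv2.imwrite("pics/w4.png",p)
p,d=camera("side");cv2.imwrite("pics/s4.png",cv2.resize(p[140:260,180:340],None,fx=5,fy=5,interpolation=cv2.INTER_CUBIC))
E
```

```text
False
7.125 0.03568182519788873 [0.5678855  0.11547491 0.21143268] [ 1.75218743  0.66224919 -2.40409671] 0.016303576286967374
```

View pics/w4.png

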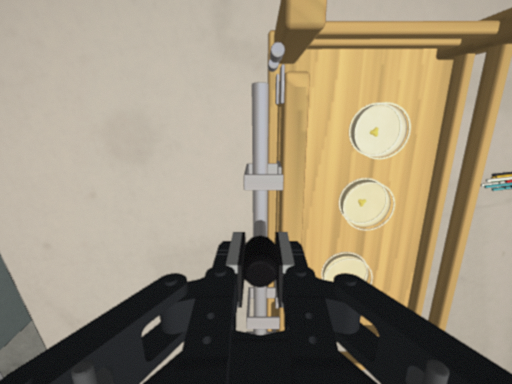

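View pics/s4.png

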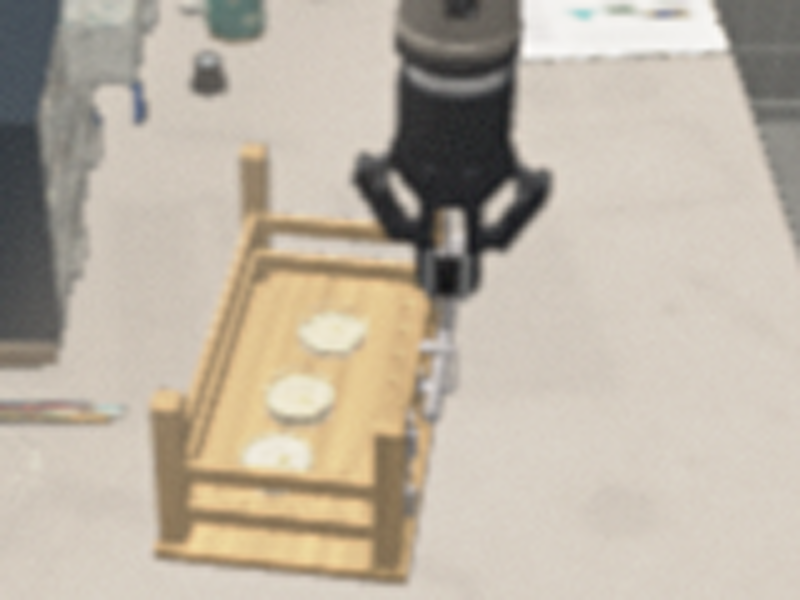

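The rod end stays at (260,85) while the guide moved to (263,178), so the bolt is drawn about 36 mm with the grip intact. Now I swing about the hinge.

```bash
python3 - <<'E'
from cell import env,kin,camera,calibration
from h import *
p0=np.array(env.get_state()["tcp_pos"])
def R(a): return np.array([[np.cos(a),-np.sin(a)],[np.sin(a),np.cos(a)]])
r=np.array([-.022,-.145+.0355+.0015])
h=p0[:2]-R(YAW)@r
print("hinge",h)
for g in np.linspace(0,.44,9)[1:]:
    t=[*(h+R(YAW-g)@r),p0[2]]
    st=env.movel(t,.03,rot=quat(g),stop_force=25)
    s=env.get_state();print(round(g,3),st,s["time"],s["tcp_pos"].round(4),s["force"].round(2),round(s["opening"],4))
    if st: break
env.dwell(.3)
c=calibration("wrist");p,d=camera("wrist");cv2.imwrite("pics/w5.png",p)
for n in("side","top"):
    p,d=camera(n);np.savez(f"pics/{n}5.npz",p=p,d=d);q=p[140:260,180:340] if n=="side" else p[110:230,170:330]
    cv2.imwrite(f"pics/{n}5.png",cv2.resize(q,None,fx=5,fy=5,interpolation=cv2.INTER_CUBIC))
s=env.get_state();print(s["time"],s["force"],s["tcp_pos"],s["opening"])
E
```

```text
hinge [0.60594594 0.21891853]
0.055 False 7.575 [0.5623 0.1175 0.2114] [ 1.51  0.24 -1.34] 0.0164
0.11 False 7.925 [0.5569 0.12   0.2114] [ 2.38 -0.42 -1.5 ] 0.0167
0.165 False 8.275 [0.5516 0.1229 0.2114] [ 0.83 -0.97 -1.7 ] 0.0168
0.22 False 8.625 [0.5465 0.1261 0.2115] [ 1.43 -1.22 -1.68] 0.0169
0.275 False 8.975 [0.5415 0.1296 0.2115] [ 1.31 -2.17 -1.72] 0.0164
0.33 False 9.325 [0.5367 0.1332 0.2115] [ 2.38 -1.32 -2.06] 0.0166
0.385 False 9.675 [0.5321 0.1372 0.2115] [ 2.24 -1.01 -1.86] 0.0161
0.44 False 10.025 [0.5277 0.1414 0.2115] [ 2.44 -1.54 -1.82] 0.0167
10.475 [ 3.03410452 -1.46162344 -1.0986391 ] [0.52754222 0.14146237 0.21143144] 0.016739039074359006
```

View pics/w5.png

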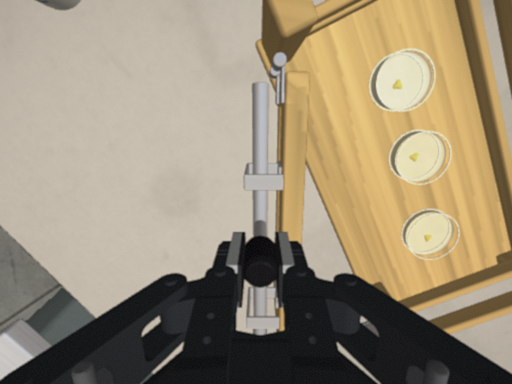

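View pics/side5.png

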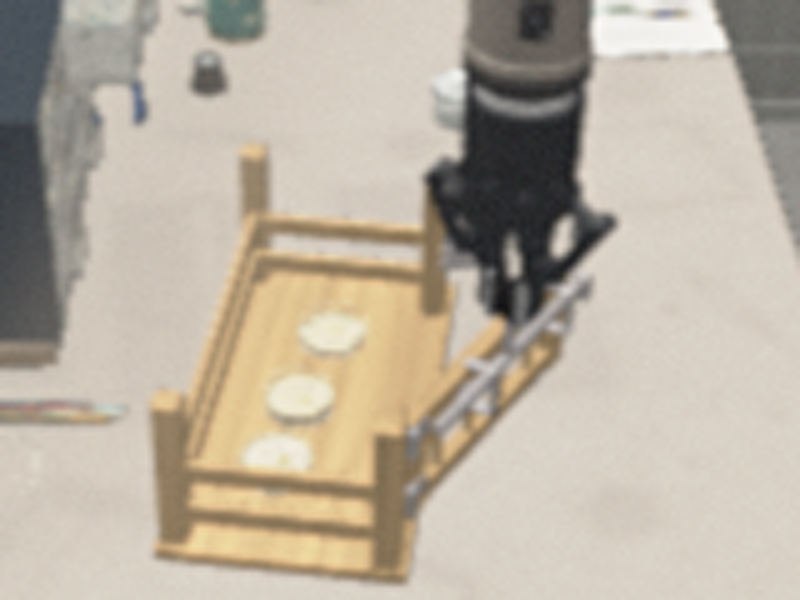

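View pics/top5.png

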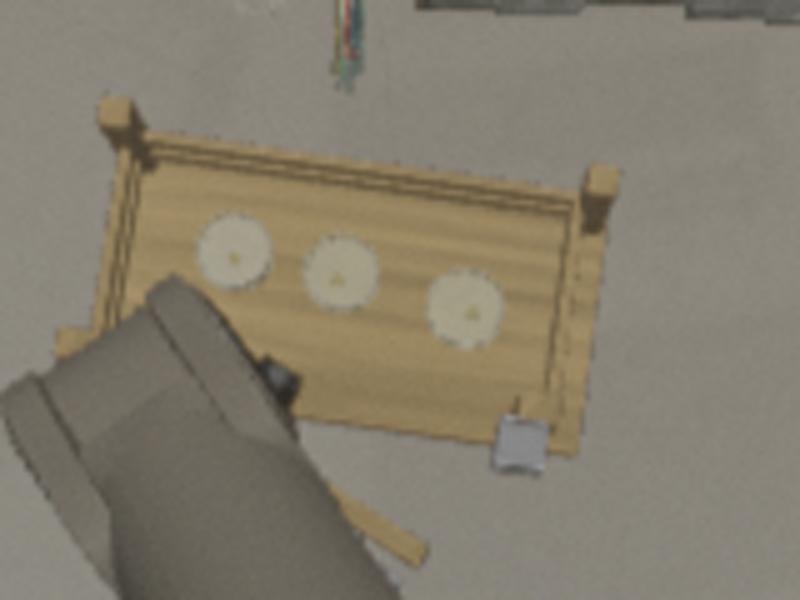

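The gate stands about 0.44 rad open: it is still vertical in the wrist image, which turned by that much. The rod end at (260,85) against the guide at (263,178) shows the bolt still drawn, and the dishes have not moved.

```bash
python3 - <<'E'
from cell import env,job
a=env.get_state(); env.dwell(.5); b=env.get_state()
print(b["time"],b["tcp_pos"]-a["tcp_pos"],b["force"],b["opening"])
job.job_done()
E
```

```text
10.975 [-7.73495159e-05  9.82987633e-05 -1.45721628e-06] [ 2.50930937 -2.16779646 -1.60241327] 0.016303233084038134
the job is handed in; nothing more can be done
```

The gate is open about 25 degrees (about 0.44 rad), still held by the knob in the gripper, with the bolt drawn back. I handed the job in at about 11 s; the system gave no verdict.

- **What I did:** I pinched the knob from above across the gate and lifted the bolt 14 mm while it was home. I then drew it about 36 mm with the gate shut and swung the gate about its hinge line, turning the gripper with it.
- **Last checks:** Over the last 0.5 s the arm moved only about 0.1 mm. The tool read about 3 N sideways, which fits the spring's 2 to 3 N, and the finger opening stayed at 16 mm on the knob. The last pictures show the gate in line with the gripper, the bolt still drawn and the dishes where they were.
- **Not measured:** I judged the gate angle and bolt travel from the gripper's pose and the pictures, because the joints cannot be read. I checked the dishes by eye only and did not check the jar, stamp and pot again, but the gripper did not go near them. No check failed or disagreed.

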